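Raise the window of the varnish fume box to the brass clip

TASK

Push the sloping counterweighted window of the varnish fume box up from beneath its wooden lip, with closed or open fingertips, until its red pointer stands within the width of the brass clip on the side rail, then take the hand away. Push the lip, never pinch it between the fingers, do not shift the brass clip, and leave the brush jar, horn cup, clay sun and burnisher where they are.

Things in the scene. Friction and masses are not known exactly. Their poses are not given: they have to be found in the camera images.
- fume_box: Green fume box, fixed, 300 deep (x) x 360 wide (y) x 448 mm high, plus a 50 mm wide counterweight casing on its -y side. Origin: centre of its underside. Front (-x) faces roughly to the robot, yaw within 0.3 rad. Front: sill 85 mm high, its face 146 mm before the origin; above it the window front leans back (+x) 35 degrees from vertical. Clay tiles in brass clips stand inside.
- sash (a joint): Travel of the glass window up the slope, m: 0 shut, 0.20 at the upper stop. It moves straight up the slope: in the box's frame along (0.574, 0, 0.819). Balanced by a counterweight: it stays where it is left and takes about 2.5 to 5 N along the slope to move either way. Moving mass about 0.6 kg.
- lip_under (a point): Middle of the underside of the window's light wooden lip: a bar 220 mm long (y), 12 mm thick up the slope, standing out 44 mm square to the pane, on the pane's lower edge, with a black pad 34 x 200 x 4 mm on top. The point is 24.5 mm out from the pane, 20 mm in from the lip's outer edge; window shut: (-0.160, 0, 0.104) in the box's frame. Axes: z up the slope, -x out of the pane, y along the lip.
- pointer (a point): Tip of the small red pointer (a bar 4 mm wide up the slope) at the left (+y) side of the window, 100 mm up the slope from the lip's underside. Moves with the window; axes: z up the slope.
- clip (a joint): Place of the brass clip on the left rail, m up the slope; the pointer is at the clip's centre when joint sash has the same value. The clip is stiff (about 12 N to shift) and is not to be moved.
- clip_mark (a point): Centre of the bent brass clip that grips the left (+y) aluminium rail; the clip is 16 mm wide up the slope (8 mm to either side of this point). Axes: z up the slope.
- brush_jar: Frosted glass brush jar, empty, 72 mm across, 110 mm high, standing loose beside or before the box. Origin: centre of its underside, z up.
- horn_cup: Brown horn palette cup, 64 mm across the rim, 45 mm high, standing loose beside or before the box. Origin: centre of its underside, z up.
- clay_sun: Plain terracotta sun disc with twelve rays, 122 mm across, 23 mm high, lying loose beside or before the box. Origin: centre of its underside, z up.
- burnisher: Pewter burnisher, 134 mm long (x), 12 mm high, lying loose between robot and box. Origin: underside, at the middle of its 90 mm handle; the tip reaches 89 mm to its +x.

How it is judged (in metres and radians):
On the way, in this order (a step that is already met when the one before it is completed fails the run):
1. the fingers push on the window's lip (contact force between the fingers and sash_c0 above 0.5 N and z of pointer in the frame of clip_mark below -0.02 m), for 0.05 s.
2. the red pointer has come within the width of the brass clip (z of pointer in the frame of clip_mark between -0.008 and 0.008 m), for 0.2 s.
At the end, for the whole second after the job is handed in: The red pointer stands within 8 mm up or down the slope of the brass clip's centre (within the clip's width), the window is at rest, the clip is not shifted (5 mm), and jar, cup, sun and burnisher lie within 20 mm of where they started (all of step 2 and velocity of joint sash between -0.01 and 0.01 m/s and distance of clip_mark from where it was at the start of the episode below 0.005 m and distance of each of brush_jar, horn_cup, clay_sun, burnisher from where it was at the start of the episode below 0.02 m); the robot touches nothing.
It fails at once if the lip is pinched between the fingers (contact force between the fingers and sash_c0 above 1.5 N and contact force between the fingers and sash_c1 above 1.5 N).
It fails at once if the brass clip is shifted (distance of clip_mark from where it was at the start of the episode above 0.005 m).
It fails at once if the jar, cup, sun or burnisher is moved, lifted or knocked over (distance of any of brush_jar, horn_cup, clay_sun, burnisher from where it was at the start of the episode above 0.02 m or angle between any of brush_jar, horn_cup, clay_sun, burnisher's own z axis and vertical above 0.5 rad).
It also fails if it takes over 42 s, if anything falls off the work surface, if the arm or the gripper's body presses on something with over 40 N, if the wrist force passes 120 N, or if a joint passes its speed limit or range.

ROBOT

A 6-joint arm with a two-finger parallel gripper is mounted at the origin on the work surface. World frame = base frame: x ahead of the robot, y to its left, z up, the work surface at z = 0. Lengths are in m, angles in degrees, forces in N, time in s.
With the tool pointing down it reaches from about 0.225 to 0.875 m from the base axis. Payload 3.4 kg.
Tool frame: the origin (TCP) lies midway between the tips of the shut fingers; the grasp point (between the pads) lies 19 mm behind it (grip_point_offset is the z of the grasp point in the tool frame, in m); z points along the fingers, y is the direction in which the jaws open and shut (so a half turn about z gives the same grasp; the last joint's range is limited). The gripper opens to 85 mm and grips with 20 to 120 N. Pads are 22 mm wide; open, the fingers measure 114 mm over their backs; the gripper's body (76 mm by 85 mm) begins 54 mm behind the grasp point. The pads swing forward as they close: fully open they stand 13 mm farther back than shut.
Start: joints at [58.843, 15.808, 86.224, -0, 77.962, -6.933], TCP at [0.236, 0.524, 0.231] pointing down, gripper open.
Joint ranges: [-165.64, 165.64], [-43.16, 119.46], [12.63, 154.43], [-67.54, 247.53], [6.08, 155.33], [-154.97, 154.97]. Speed limits (degrees/s): [147.25, 147.25, 180, 180, 180, 180].

INTERFACE

Orientations are given as a 3x3 rotation matrix whose columns are the frame's x, y, z axes.
In Python, from rig import * gives the robot as it stands.
- The arm moves only by the tool move_arm, never from a script. Its argument "motion" is a list of rows, each a list of 4 numbers: the shift along the tool's x, y, z in m, then the turn about the tool's z in rad. A call has 1 to 10 rows; each row shifts and turns the commanded pose from where the row before left it, along the tool's axes as they then stand; what a row does not reach is not made up. A row lasts 1/10 s, in which the tool goes at most 50 mm and 8.59 degrees, less where a joint would pass 70% of its speed; a pose out of reach is approached as far as the arm can. A call is refused whole if a number of a shift passes 0.05 or a number of a turn 0.15, either way. A call with a gripper value outside its range is refused whole. "grip" is the closure, from 0 (fully open) to 1 (shut), set as the call begins (left out, the last holds). The fingers move at their own pace and stop on an object; the grip force is fixed at half the most. Time passes only in rows, so rows that do not move let the fingers close. It gives the time, the measured TCP pose, the force and the opening at its end, in the units of the state.
- observe(): the state, without advancing time (a new reading comes with each control period).
- snapshot(name): name is "scene" or "top"; returns the picture (420x560x3 uint8, red, green, blue); there is no depth.
- get_calibration(name): a dict with "mtx" (3x3 intrinsics, pixels), "T" (4x4, takes a point from camera to world coordinates). Camera axes: x right, y up, looking along -z (the intrinsics and any distortion apply to the point x, -y, -z); pixel columns grow to the right and rows downward; lengths in m; the calibration is good to about 2 mm. A picture is of the moment at which its call begins. get_calibration takes no time and is no camera call.
- finish_job(): hands the job in, once; it reports no verdict.
The state is a dict: "clock": time; "joint_pos": joint angles; "joint_velocities": joint speeds; "effort": joint torques, N m; "tcp_pos": TCP position; "eef_rot": TCP orientation; "ft_force": force on the tool from outside, world axes, zero at the start; "moment": the same for the moment, N m; "finger_gap": finger opening in m.
Only numpy, scipy, OpenCV 4.12 (cv2) and the standard library are available. Lean on these libraries where they do the work, as an engineer would, in place of code of your own. Each camera call takes 0.05 s, during which the arm holds its last target.

## Working session

There is one attempt and no reset: what is moved stays moved. The work goes in short steps, Python scripts to look and compute and a tool call to move; the robot and the scene stay as the last step left them, time stands still between calls to the robot, and variables do not carry over. Pictures are saved under pics/ and viewed, and the job is handed in when it is done.

Besides the shell and the picture viewer there is one more tool, called as name([rows], argument=value, ...), one row to a line, values as JSON. move_arm: Moves the arm, as the interface text tells. Its arguments: {"type":"object","properties":{"motion":{"type":"array"},"grip":{"type":"number"}},"required":["motion"]}

```bash
mkdir -p pics; ls
python3 - <<'E'
from rig import *
import cv2,numpy as np
s=observe();print({k:np.round(v,3).tolist() for k,v in s.items()})
for n in("scene","top"):
    cv2.imwrite(f"pics/{n}0.png",cv2.resize(snapshot(n)[:,:,::-1],None,fx=1.42,fy=1.42,interpolation=cv2.INTER_CUBIC))
    c=get_calibration(n);print(n,np.round(c["mtx"],2).tolist(),np.round(c["T"],4).tolist(),[k for k in c])
E
```

```text
pics
{'clock': 0.0, 'joint_pos': [58.843, 15.845, 86.297, -0.0, 77.963, -6.933], 'joint_velocities': [0.009, 0.084, 0.052, -0.096, -0.084, -0.032], 'effort': [-0.0, -41.678, -24.58, -0.0, 0.011, -0.0], 'tcp_pos': [0.236, 0.524, 0.23], 'eef_rot': [[-0.912, 0.41, -0.001], [0.41, 0.912, -0.002], [0.0, -0.002, -1.0]], 'ft_force': [0.069, 0.351, 0.295], 'moment': [-0.032, 0.015, 0.01], 'finger_gap': 0.085}
scene [[397.02, 0.0, 280.92], [0.0, 397.02, 208.32], [0.0, 0.0, 1.0]] [[-0.8582, -0.447, 0.2522, 0.7955], [0.5131, -0.7603, 0.3983, 0.3645], [0.0137, 0.4712, 0.8819, 0.8659], [0.0, 0.0, 0.0, 1.0]] ['mtx', 'T']
top [[531.03, 0.0, 274.03], [0.0, 531.03, 206.61], [0.0, 0.0, 1.0]] [[-0.0193, 0.9977, -0.0644, 0.5078], [-0.9998, -0.019, 0.0057, 0.0192], [0.0045, 0.0645, 0.9979, 1.4691], [0.0, 0.0, 0.0, 1.0]] ['mtx', 'T']
```

View pics/scene0.png

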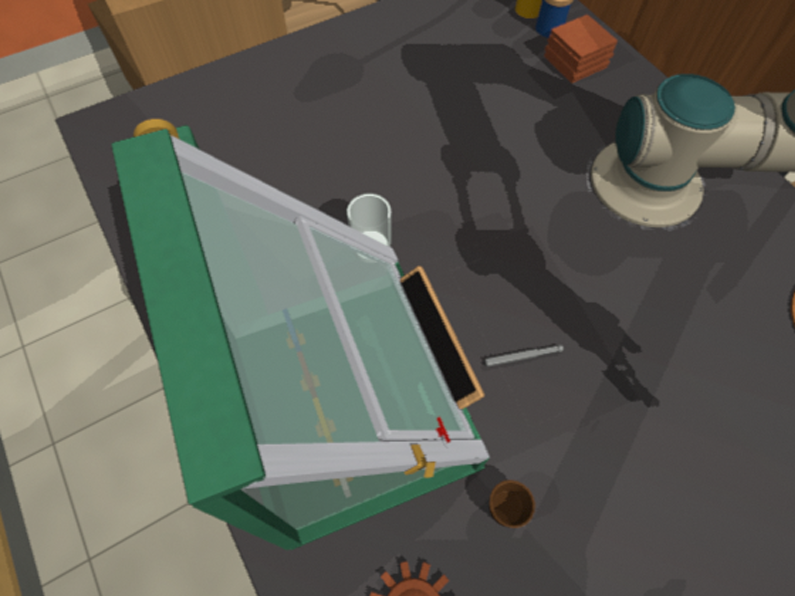

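View pics/top0.png

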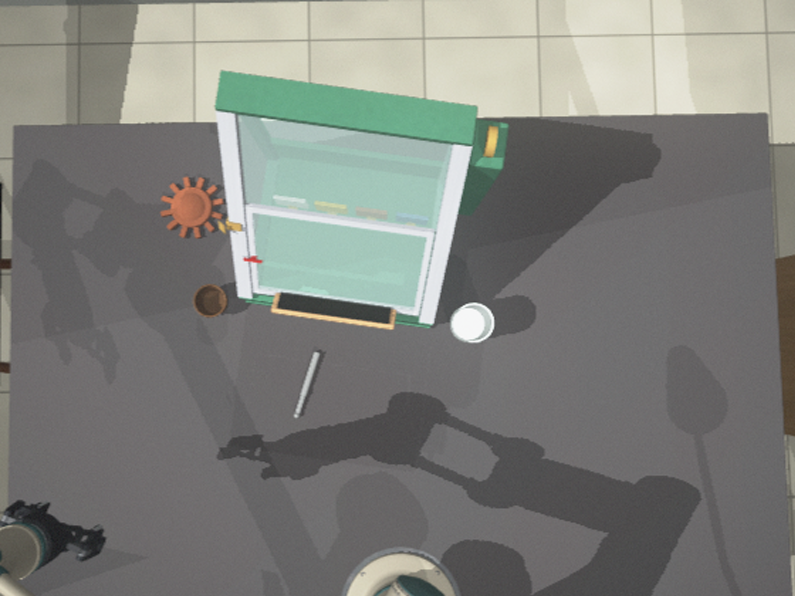

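The tool stays pointing down, so I'll push the lip's lower outer edge along the slope with the vertical fingertips. First I'll zoom in to measure.

Run:
```python
from rig import *
import cv2,numpy as np
for n,(x0,y0,w,h) in {"scene":(265,170,100,180),"top":(150,130,180,110)}.items():
    im=snapshot(n)[:,:,::-1].copy();cv2.imwrite(f"pics/raw_{n}.png",im)
    f=4.4 if n=="top" else 3.3
    c=cv2.resize(im[y0:y0+h,x0:x0+w],None,fx=f,fy=f,interpolation=cv2.INTER_CUBIC)
    for i in range(0,w,10):
        cv2.line(c,(int(i*f),0),(int(i*f),6 if i%50 else 14),(255,255,255),1)
        if i%20==0: cv2.putText(c,str(x0+i),(int(i*f),24),0,.35,(0,255,255),1)
    for i in range(0,h,10):
        cv2.line(c,(0,int(i*f)),(6,int(i*f)),(255,255,255),1)
        if i%20==0: cv2.putText(c,str(y0+i),(8,int(i*f)+4),0,.35,(0,255,255),1)
    cv2.imwrite(f"pics/crop_{n}.png",c)
    hsv=cv2.cvtColor(im,cv2.COLOR_BGR2HSV)
    sub=np.zeros(im.shape[:2],bool);sub[y0:y0+h,x0:x0+w]=1
    red=sub&((hsv[...,0]<5)|(hsv[...,0]>174))&(hsv[...,1]>170)
    ys,xs=np.nonzero(red);print(n,"red",len(xs),xs.mean(),ys.mean(),list(zip(xs.tolist(),ys.tolist())))
```

```text
scene red 46 310.9782608695652 302.4347826086956 [(309, 294), (308, 295), (309, 295), (309, 296), (310, 296), (309, 297), (310, 297), (310, 298), (310, 299), (311, 299), (310, 300), (311, 300), (309, 301), (310, 301), (311, 301), (312, 301), (308, 302), (309, 302), (310, 302), (311, 302), (312, 302), (308, 303), (309, 303), (310, 303), (311, 303), (312, 303), (313, 303), (309, 304), (310, 304), (311, 304), (312, 304), (313, 304), (309, 305), (310, 305), (311, 305), (312, 305), (313, 305), (310, 306), (313, 306), (314, 306), (314, 307), (314, 308), (315, 308), (314, 309), (315, 309), (315, 310)]
top red 0 nan nan []<stdin>:17: RuntimeWarning: Mean of empty slice.
  ret = ret.dtype.type(ret / rcount)
```

View pics/crop_scene.png

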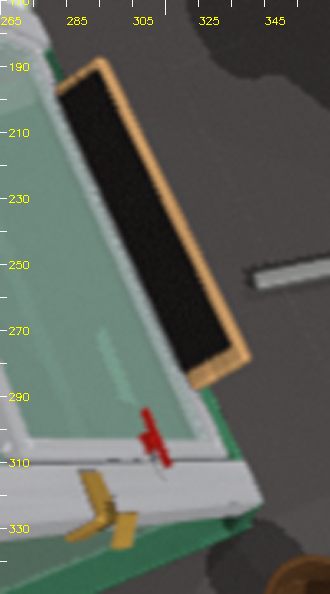

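View pics/crop_top.png

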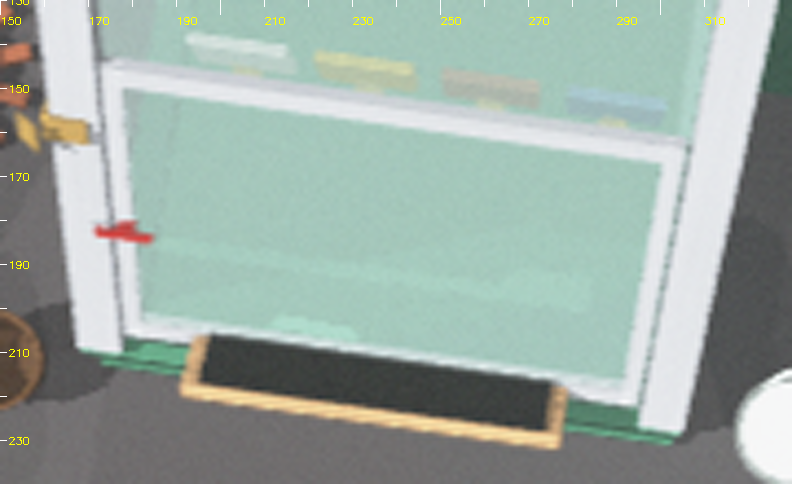

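Run:
```python
import cv2,numpy as np
out=[]
for n,(x0,y0,w,h) in {"scene":(275,285,55,60),"top":(148,142,55,60)}.items():
    im=cv2.imread(f"pics/raw_{n}.png");f=7
    M=np.float32([[f,0,-x0*f],[0,f,-y0*f]]) # pixel centre p-> f*(p-x0)
    c=cv2.warpAffine(im,M,(w*f,h*f),flags=cv2.INTER_LINEAR)
    for i in range(0,w,5):
        cv2.line(c,(i*f,0),(i*f,5),(255,0,255),1)
        if i%10==0: cv2.putText(c,str(x0+i),(i*f,18),0,.35,(0,255,255) if n=="scene" else (0,0,0),1)
    for i in range(0,h,5):
        cv2.line(c,(0,i*f),(5,i*f),(255,0,255),1)
        if i%10==0: cv2.putText(c,str(y0+i),(8,i*f+4),0,.35,(0,0,255),1)
    out.append(c)
cv2.imwrite("pics/z.png",np.hstack(out))
```

```text
(no output)
```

View pics/z.png

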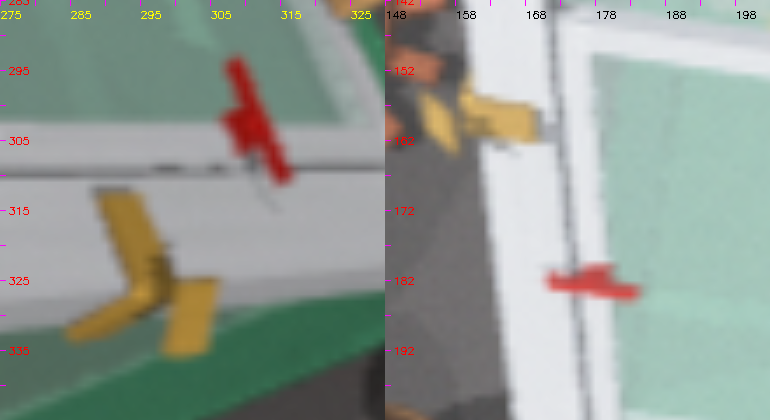

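```bash
cat > h.py <<'E'
from rig import *
import numpy as np,cv2
def P(n):
    c=get_calibration(n);E=np.diag([1,-1,-1,1.])@np.linalg.inv(c["T"]);return c["mtx"]@E[:3]
PS,PT=P("scene"),P("top")
def proj(Pm,X): v=Pm@np.r_[X,1];return v[:2]/v[2]
def tri(a,b):
    X=cv2.triangulatePoints(PS,PT,np.float64(a).reshape(2,1),np.float64(b).reshape(2,1)).ravel();X=X[:3]/X[3]
    return X,np.r_[proj(PS,X)-a,proj(PT,X)-b]
E
python3 - <<'E'
from h import *
pts={"lip-y":((295.3,187.2),(277,231.2)),"lip+y":((340.5,278.2),(190.6,219.7)),
"ptip":((315,311),(171.5,181.7)),"pend":((308.5,294),(183.7,183.8)),
"clipin":((291.7,312.2),(170,159.8)),"clipout":((296.5,324.5),(160,157.8))}
R={}
for k,(a,b) in pts.items():
    X,e=tri(a,b);R[k]=X;print(k,np.round(X,4),np.round(e,1))
d=R["lip+y"]-R["lip-y"];print(np.linalg.norm(d));yaw=np.arctan2(-d[0],d[1]);print("yaw",yaw)
u=np.array([.574*np.cos(yaw),.574*np.sin(yaw),.819])
for k in R:
    q=R[k]-R["lip-y"];print(k,"up",q@u)
m=(R["lip+y"]+R["lip-y"])/2;print("lipmid",m)
E
```

```text
lip-y [0.5322 0.0051 0.1326] [ 0.2  0.   0.1 -0.1]
lip+y [0.5651 0.2219 0.1327] [ 0.1  0.   0.  -0. ]
ptip [0.6548 0.2583 0.1929] [-0.4 -0.1 -0.1  0.1]
pend [0.6489 0.2286 0.1951] [-0.3 -0.1 -0.1  0.1]
clipin [0.699  0.2506 0.2509] [-0.5 -0.1 -0.1  0.1]
clipout [0.7031 0.2718 0.2587] [-0. -0. -0.  0.]
0.21935388188211483
yaw -0.15078663147490465
lip-y up 0.0
lip+y up 9.981390382211414e-05
ptip up 0.09717045877356668
pend up 0.09817386798883139
clipin up 0.17039371871240824
clipout up 0.17728282029370301
lipmid [0.54864404 0.11348391 0.13265611]
```

move_arm([
  [0,0,0,-0.136],
  [0,0,0,-0.136],
  [-0.03,-0.033,0,0],
  [-0.03,-0.033,0,0],
  [-0.03,-0.033,0,0],
  [-0.03,-0.033,0,0],
  [-0.03,-0.033,0,0],
  [-0.03,-0.033,0,0],
  [-0.03,-0.033,0,0],
  [0,0,0,0],
], grip=1)

```text
clock: 1.2
tcp_pos: [0.4117, 0.2603, 0.2312]
eef_rot: [[-0.988, 0.156, 0.002], [0.156, 0.988, -0.002], [-0.002, -0.002, -1.0]]
ft_force: [-0.7, 0.7, -0.1]
finger_gap: 0.0004
```

move_arm([
  [-0.027,-0.031,0,0],
  [-0.027,-0.031,0,0],
  [-0.027,-0.031,0,0],
  [-0.027,-0.031,0.02,0],
  [0,0,0.03,0],
  [0,0,0.03,0],
  [0,0,0.03,0],
  [0,0,0.013,0],
  [0,0,0,0],
])

```text
clock: 2.1
tcp_pos: [0.4949, 0.1261, 0.106]
eef_rot: [[-0.989, 0.15, -0.006], [0.15, 0.989, -0.0], [0.006, -0.001, -1.0]]
ft_force: [-0.8, 0.8, 0.2]
finger_gap: 0.0002
```

Run:
```python
from h import *
a=snapshot("scene")[:,:,::-1];b=snapshot("top")[:,:,::-1]
c=np.hstack([a[150:360,240:380],b[120:330,130:330]]);cv2.imwrite("pics/p1.png",cv2.resize(c,None,fx=2.3,fy=2.3,interpolation=cv2.INTER_CUBIC))
```

```text
(no output)
```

View pics/p1.png

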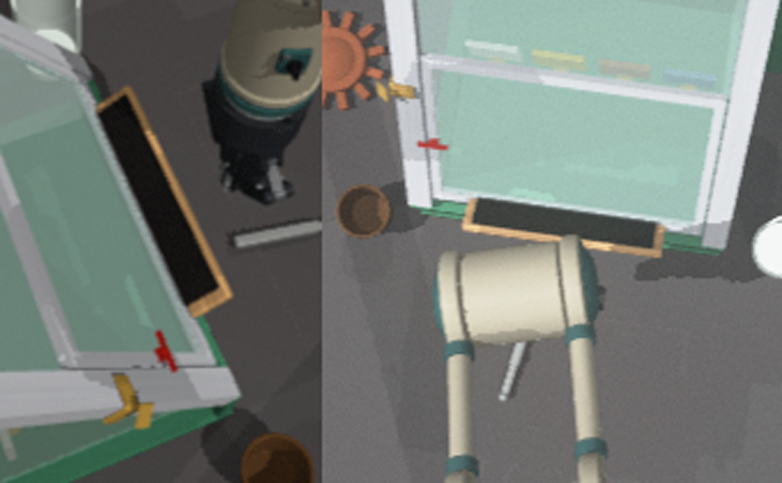

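The fingertips are clear in front of the lip and below its edge. I'll approach slowly until they touch.

move_arm([
  [-0.02,0,0,0],
  [-0.01,0,0,0],
  [-0.003,0,0,0],
  [-0.003,0,0,0],
  [-0.003,0,0,0],
  [0,0,0,0],
])

```text
clock: 2.8
tcp_pos: [0.5353, 0.1198, 0.1083]
eef_rot: [[-0.989, 0.15, -0.0], [0.15, 0.989, 0.0], [0.0, 0.0, -1.0]]
ft_force: [-0.6, 0.4, -0.2]
finger_gap: 0.0002
```

move_arm([
  [-0.002,0,0,0],
  [-0.002,0,0,0],
  [-0.0029,0,-0.0041,0],
  [-0.0029,0,-0.0041,0],
  [-0.0029,0,-0.0041,0],
  [-0.0029,0,-0.0041,0],
  [0,0,0,0],
])

```text
clock: 3.5
tcp_pos: [0.5467, 0.1179, 0.1241]
eef_rot: [[-0.989, 0.15, -0.009], [0.15, 0.989, 0.001], [0.009, -0.001, -1.0]]
ft_force: [-7.9, 1.5, 4.1]
finger_gap: -0.0002
```

```bash
cat > look.py <<'E'
from h import *
import sys
t=sys.argv[1]
a=snapshot("scene")[:,:,::-1];b=snapshot("top")[:,:,::-1]
print(observe()["ft_force"],observe()["tcp_pos"])
f=7;o=[]
for im,x0,y0,n in((a,270,280,0),(b,148,142,1)):
    c=cv2.warpAffine(np.ascontiguousarray(im),np.float32([[f,0,-x0*f],[0,f,-y0*f]]),(385,420))
    for i in range(0,55,5):
        cv2.line(c,(i*f,0),(i*f,5),(255,0,255),1)
        if i%10==0: cv2.putText(c,str(x0+i),(i*f,18),0,.35,(0,0,255),1)
    for i in range(0,60,5):
        cv2.line(c,(0,i*f),(5,i*f),(255,0,255),1)
        if i%10==0: cv2.putText(c,str(y0+i),(8,i*f+4),0,.35,(0,0,255),1)
    o.append(c)
cv2.imwrite(f"pics/{t}.png",np.hstack(o))
c=np.hstack([a[150:360,240:380],b[120:330,130:330]]);cv2.imwrite(f"pics/{t}w.png",cv2.resize(c,None,fx=2.3,fy=2.3,interpolation=cv2.INTER_CUBIC))
E
python3 look.py p2
```

```text
[-7.93633217  2.03019895  4.47565334] [0.5467425  0.11795831 0.12405982]
```

View pics/p2.png

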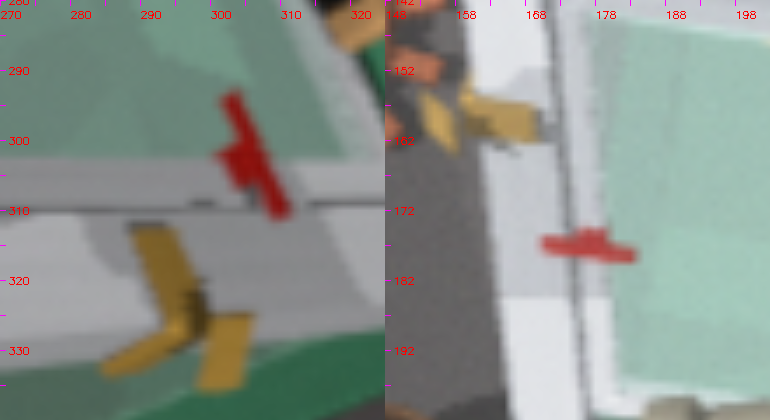

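View pics/p2w.png

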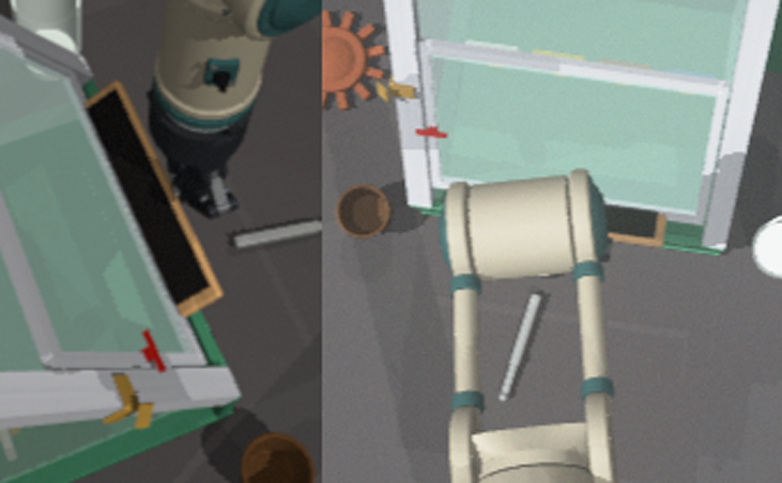

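move_arm([
  [-0.0029,0,-0.0041,0],
  [-0.0029,0,-0.0041,0],
  [-0.0029,0,-0.0041,0],
  [-0.0029,0,-0.0041,0],
  [-0.0029,0,-0.0041,0],
  [-0.0029,0,-0.0041,0],
  [0,0,0,0],
])

```text
clock: 4.3
tcp_pos: [0.5637, 0.1152, 0.1486]
eef_rot: [[-0.989, 0.15, -0.01], [0.15, 0.989, 0.001], [0.01, -0.001, -1.0]]
ft_force: [-8.3, 1.0, 3.8]
finger_gap: -0.0001
```

```bash
python3 look.py p3
```

```text
[-8.42436254  0.81133471  4.07553723] [0.56374908 0.11525115 0.14867857]
```

View pics/p3.png

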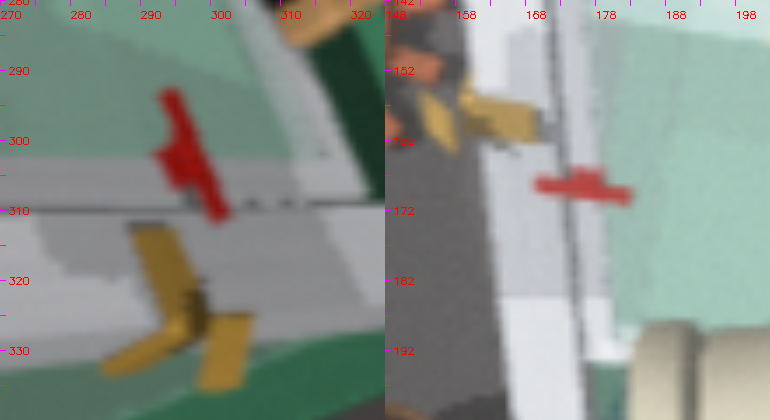

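View pics/p3w.png

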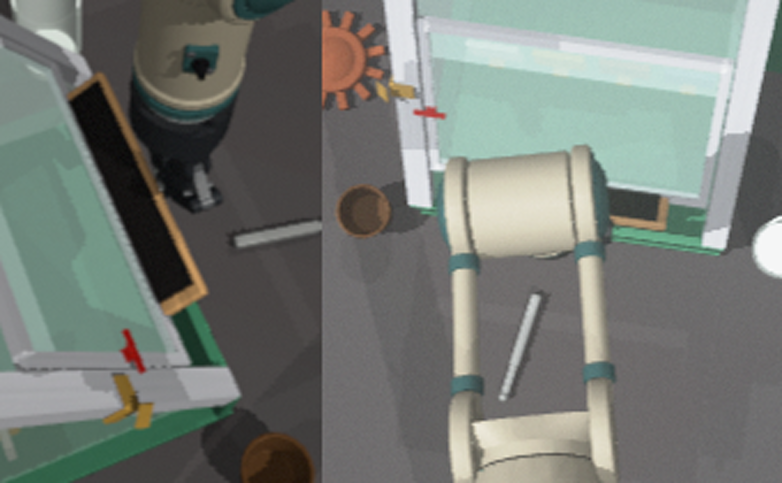

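Run:
```python
from h import *
yaw=-.151;c,s=np.cos(yaw),np.sin(yaw)
u=np.array([.574*c,.574*s,.819]);o=np.array([-.819*c,-.819*s,.574]);y=np.array([-s,c,0])
pts={"p0":((315,311),(171.5,181.7)),"p1":((309.5,310.7),(170,176.8)),"p3":((300.3,311),(169,168.2)),
"clipin lo":((293.8,312.8),(168.7,162)),"clipin hi":((287.5,312.8),(168.7,157.3)),"clipout lo":((298,322.5),(160.5,160.2)),"flap":((300,331),(153.8,159))}
b=None
for k,(a,d) in pts.items():
    X,e=tri(a,d)
    if b is None:b=X
    q=X-b;print(k,np.round(1000*np.array([q@u,q@o,q@y]),1),np.round(e,1))
```

```text
p0 [0. 0. 0.] [-0.4 -0.1 -0.1  0.1]
p1 [21.9  2.8  0.7] [ 0.7  0.1  0.2 -0.2]
p3 [52.2  2.7  0.7] [ 1.   0.2  0.2 -0.3]
clipin lo [68.6 -1.4  1.3] [ 0.6  0.1  0.1 -0.2]
clipin hi [83.3 -3.   0.3] [ 1.   0.1  0.2 -0.3]
clipout lo [75.6  2.6 18.8] [ 0.7  0.1  0.2 -0.2]
flap [79.5  4.  33. ] [ 2.   0.3  0.5 -0.5]
```

move_arm([
  [-0.0029,0,-0.0041,0],
  [-0.0029,0,-0.0041,0],
  [-0.0029,0,-0.0041,0],
  [0,0,0,0],
])

```text
clock: 4.8
tcp_pos: [0.5722, 0.1139, 0.1609]
eef_rot: [[-0.989, 0.15, -0.01], [0.15, 0.989, 0.0], [0.01, -0.001, -1.0]]
ft_force: [-8.6, 1.0, 4.0]
finger_gap: -0.0002
```

```bash
python3 look.py p4
```

```text
[-9.00187314  0.61610874  3.80827456] [0.57225055 0.11389967 0.16096663]
```

View pics/p4.png

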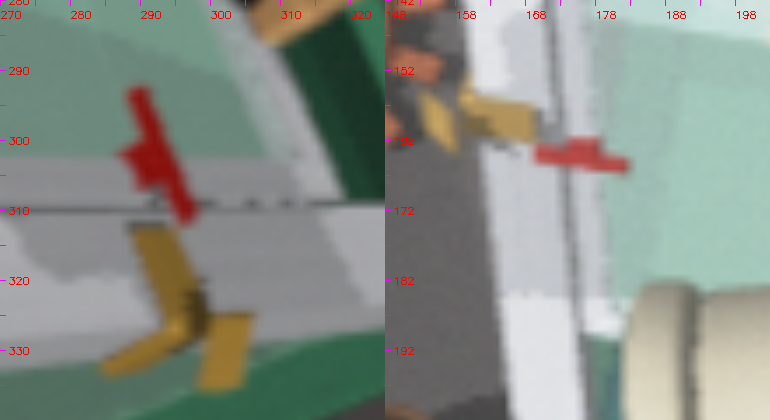

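```bash
cp pics/p4.png /dev/null
python3 - <<'E'
from h import *
yaw=-.151;c,s=np.cos(yaw),np.sin(yaw)
u=np.array([.574*c,.574*s,.819]);o=np.array([-.819*c,-.819*s,.574]);y=np.array([-s,c,0])
L=np.array([.5486,.1135,.1327])
a=snapshot("scene")[:,:,::-1].copy();b=snapshot("top")[:,:,::-1].copy()
cv2.imwrite("pics/r4s.png",a);cv2.imwrite("pics/r4t.png",b)
X,_=tri((295.3,311),(168.7,163.9))
for P in(PS,PT):
    print([np.round((proj(P,X+.01*d)-proj(P,X)),2) for d in(u,o,y)])
for k,(p,q) in {"p4":((295.3,311),(168.7,163.9)),"clip":((290.7,312.8),(168.7,159.7)),"lip0":((295.3,187.2),(277,231.2))}.items():
    X,e=tri(p,q);d=X-L;print(k,np.round(1e3*np.array([d@u,d@o,d@y]),1),np.round(e,1))
f=14
A=cv2.resize(a[288:340,280:308],None,fx=f,fy=f,interpolation=cv2.INTER_NEAREST)
B=cv2.resize(b[150:170,152:186],None,fx=f,fy=f,interpolation=cv2.INTER_NEAREST)
def g(c,x0,y0):
    for i in range(0,c.shape[1]//f,4): cv2.putText(c,str(x0+i),(i*f,10),0,.3,(255,0,255),1)
    for i in range(0,c.shape[0]//f,4): cv2.putText(c,str(y0+i),(0,i*f+10),0,.3,(255,0,255),1)
g(A,280,288);g(B,152,150)
cv2.imwrite("pics/A4.png",A[:600]);cv2.imwrite("pics/B4.png",B)
E
```

```text
[array([-3.19,  0.11]), array([ 5.06, -2.91]), array([2.57, 6.05])]
[array([-0.33, -2.98]), array([-0.99,  3.14]), array([-4.28, -0.57])]
p4 [163.9 -31.3 159.4] [ 1.2  0.2  0.3 -0.4]
clip [172.9 -35.8 160. ] [ 0.8  0.1  0.2 -0.2]
lip0 [-0.000e+00 -1.000e-01 -1.097e+02] [ 0.2  0.   0.1 -0.1]
```

View pics/A4.png

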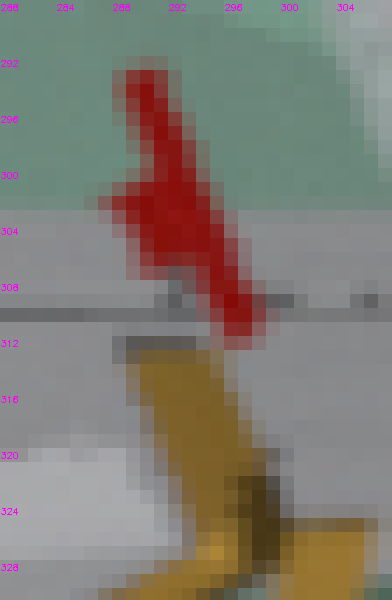

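View pics/B4.png

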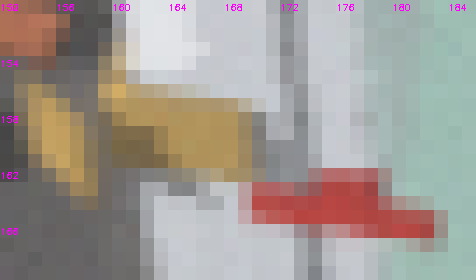

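move_arm([
  [-0.0029,0,-0.0041,0],
  [-0.0029,0,-0.0041,0],
  [-0.0006,0,-0.0008,0],
  [0,0,0,0],
])

```text
clock: 5.4
tcp_pos: [0.5783, 0.113, 0.1697]
eef_rot: [[-0.989, 0.15, -0.01], [0.15, 0.989, 0.0], [0.01, -0.001, -1.0]]
ft_force: [-8.7, 0.2, 3.1]
finger_gap: -0.0003
```

```bash
cat > zoom.py <<'E'
from h import *
import sys
t=sys.argv[1]
a=np.mean([snapshot("scene") for _ in range(2)],0)[:,:,::-1].astype(np.uint8);b=np.mean([snapshot("top")for _ in range(2)],0)[:,:,::-1].astype(np.uint8)
f=14
A=cv2.resize(a[288:330,278:308],None,fx=f,fy=f,interpolation=cv2.INTER_NEAREST)
B=cv2.resize(b[148:172,152:178],None,fx=f,fy=f,interpolation=cv2.INTER_NEAREST)
def g(c,x0,y0):
    for i in range(0,c.shape[1]//f,4): cv2.putText(c,str(x0+i),(i*f,10),0,.3,(255,0,255),1)
    for i in range(0,c.shape[0]//f,4): cv2.putText(c,str(y0+i),(0,i*f+10),0,.3,(255,0,255),1)
g(A,278,288);g(B,152,148)
C=np.zeros((588,800,3),np.uint8);C[:,:420]=A;C[:336,430:794]=B
cv2.imwrite(f"pics/{t}.png",C)
E
python3 zoom.py z5
```

```text
(no output)
```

View pics/z5.png

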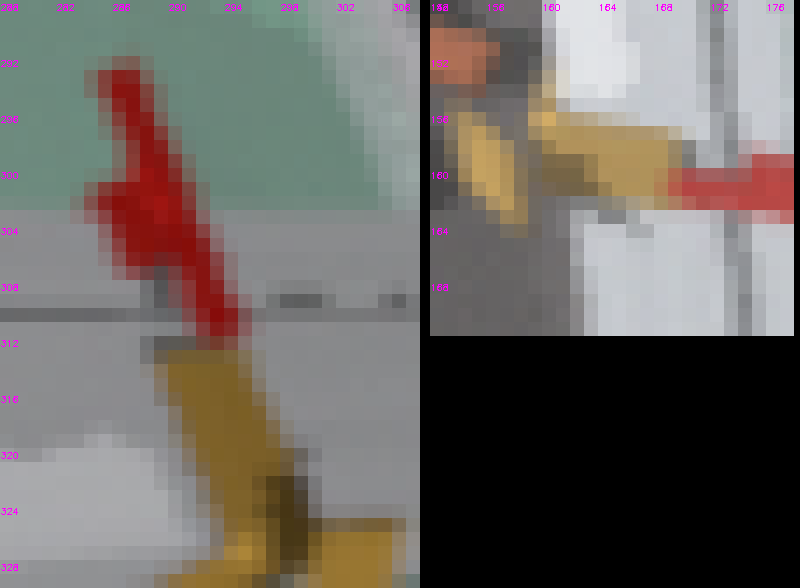

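move_arm([
  [-0.0012,0,-0.0016,0],
  [-0.0012,0,-0.0016,0],
  [0,0,0,0],
  [0,0,0,0],
])

```text
clock: 6.0
tcp_pos: [0.5803, 0.1126, 0.1727]
eef_rot: [[-0.989, 0.15, -0.011], [0.15, 0.989, 0.0], [0.011, -0.001, -1.0]]
ft_force: [-8.5, 1.4, 2.7]
finger_gap: -0.0002
```

```bash
python3 zoom.py z6
```

```text
(no output)
```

View pics/z6.png

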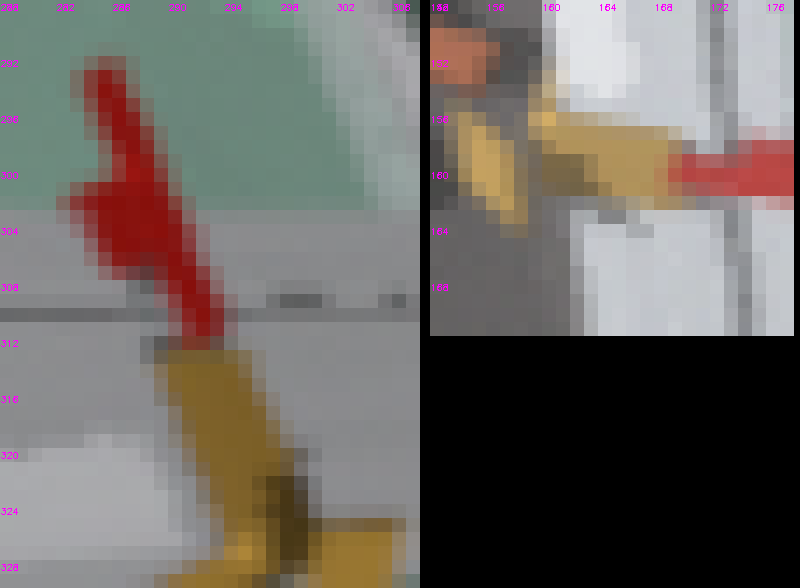

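The pointer now looks centred on the clip in both views: about row 160 against 159.7 in top, and column 292 against 292 in scene. Next I'll take the hand straight back.

move_arm([
  [0.005,0,0,0],
  [0.02,0,0,0],
  [0.04,0,0,0],
  [0.04,0,0,0],
  [0.03,0,-0.02,0],
  [0,0.03,-0.03,0],
  [0,0,0,0],
  [0,0,0,0],
])

```text
clock: 7.0
tcp_pos: [0.4574, 0.1625, 0.2247]
eef_rot: [[-0.989, 0.149, 0.003], [0.149, 0.989, 0.0], [-0.003, 0.001, -1.0]]
ft_force: [-0.0, -0.7, 0.2]
finger_gap: 0.0
```

```bash
python3 zoom.py z7;python3 look.py p7
```

```text
[ 0.3672963  -0.21271961 -0.41547217] [0.45637231 0.16153841 0.22288769]
```

View pics/z7.png

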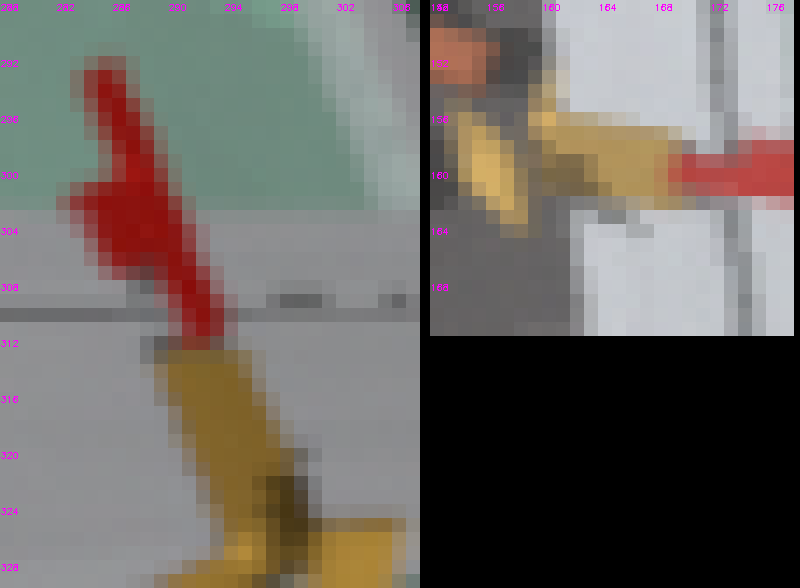

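View pics/p7w.png

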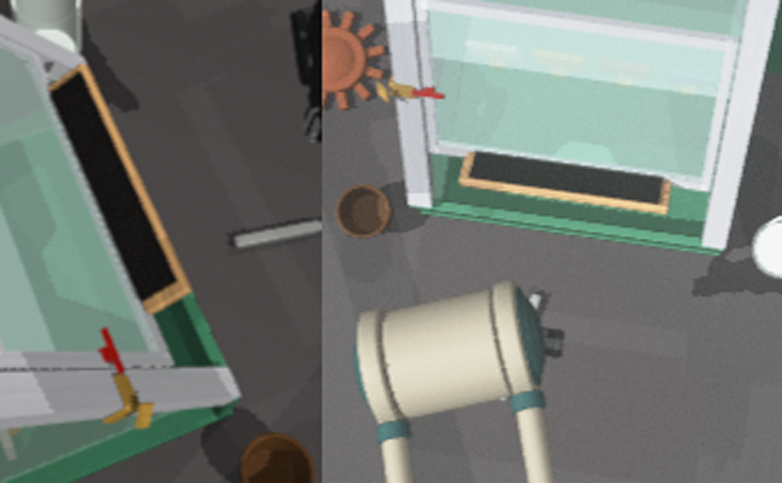

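Run:
```python
from rig import *
print(observe()["joint_velocities"],finish_job())
```

```text
the job is handed in; nothing more can be done
[ 0.06046508  0.01768169 -0.20962181  0.02445264 -0.00245745  0.1081625 ] None
```

I pushed the window up until the red pointer stood within the brass clip's width, drew the hand straight back, and handed the job in. That was about 7.5 s in, and no verdict was reported.

- **How it was done:** the tool only points straight down, so I pushed with shut fingertips against the lip's lower outer edge rather than from right underneath. I moved along the slope in short steps, with about 8–9 N of forward force on the hand. The fingers never came over the top pad, so the lip was not pinched.
- **Pointer position:** after the hand was away, the pointer looked centred on the clip in both views: row about 160 against 159.7 in the top view, and column 292 against 292 in the scene view. It looked the same as before I let go.
- **Clip and loose things:** the clip did not move in the images. The cup and burnisher looked unmoved. The jar and sun, only partly in the last crops, showed no shift. These were checked by eye, not measured.
- **What disagreed:** midway, my estimates of the distance still to go differed (9, 12.5 and 15 mm), because both cameras look from above and judge height off the pane poorly. From the last views I put the pointer between about 3 mm below and 4 mm above the clip's centre, inside the 8 mm limit.

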